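# Make the moulder safe: rotary switch to off, then throw the isolator

### The job

Make the spindle moulder safe for a cutter change: first turn the black rotary switch on the loose yellow control station from forward (green mark) back to its middle off detent (red mark), never on into reverse, and only then throw the red-handled isolator lever right over, away from the robot, to off (red mark). The station just stands on the bench on rubber feet and the switch is stiff: press down on it firmly as you turn so that the station neither spins nor slides, but do not load it with more than 60 N. Leave the other things on the bench where they are.

Things in the scene. Friction and masses are not known exactly. Their poses are not given: they have to be found in the camera images.
- station: Loose yellow control station, a box 130 (x) x 170 (y) x 80 mm high including four rubber feet (each 52 mm from the centre in x and in y), total 0.6 to 0.9 kg, standing on the bench. Origin at the centre of its underside, z up. The rotary switch sits at the middle of its top. Friction alone, without pressing, does not keep it from spinning when the switch is turned past a detent; about 15 to 25 N of pressing on the switch does.
- switch (a joint): Angle of the rotary switch (rad) about the station's vertical axis, positive counter-clockwise seen from above. Three detents: 0 forward (start; pointer 60 degrees clockwise of the station's -x, green mark), 1.05 off (pointer to the station's -x, red mark), 2.10 reverse (white mark). From 0 to 1.05 it resists with up to 0.55 N m (most near 0.26), tips over at 0.52 and is then drawn into 1.05; the same again from off into reverse. Stops at -0.05 and 2.15.
- switch_grip (a point): Point on the switch's axis, at half height of its grip bar, 113 mm above the station's underside. The black bar is 80 mm long, 16 mm thick and 34 mm high (top 17 mm above this point); it stands on a black disc of 84 mm diameter whose upper face lies 17 mm below this point. This point's axes turn with the bar: x along the bar (the pointer end, with a white line, is at -x), y across its thickness, z up.
- switch_pointer (a point): Top of the pointer end of the bar, 40 mm from the axis.
- station_left (a point): Middle of the station's +y upper edge, 85 mm from its centre; shows whether the station has turned or slid.
- station_right (a point): Middle of the station's -y upper edge, 85 mm from its centre.
- isolator: Isolator bolted to the bench: steel foot plate 170 (x) x 120 (y) x 8 mm, grey housing 110 x 100 mm, 58 mm high, with a slot along x for the lever, green mark at the -x end (on) and red mark at the +x end (off). Origin at the centre of the underside, z up.
- lever (a joint): Angle of the isolator lever (rad) about the hinge, an axis along the isolator's y. 0: on, leaning 0.65 rad from upright to the isolator's -x (start); 1.30: off, leaning 0.65 rad to +x. Over-centre spring: it resists with up to 0.95 N m (about 8 N at the handle) until 0.65 (upright), then snaps over to off by itself; let go before that it falls back. Stops at -0.04 and 1.34.
- lever_hinge (a point): Hinge axis of the lever, 45 mm above the bench in the middle of the isolator; axes are those of the isolator.
- lever_grip (a point): Centre of the red T-handle: a round bar 22 mm in diameter, 90 mm long along the isolator's y, at 125 mm from the hinge axis on a steel rod 12 mm thick that joins it at its middle.
- glue: Bystander: white glue bottle with orange cap, 60 mm in diameter, 170 mm tall. Origin under its centre.
- offcut: Bystander: wooden offcut 120 x 45 x 30 mm. Origin under its centre.
- mallet: Bystander: steel-headed hammer with a wooden handle, lying on the bench.
- parts_bin: Bystander: open blue bin 150 x 110 x 70 mm. Origin under its centre.
Not all that is in view belongs to the job. What is shaped like the isolator but pink is not meant.

How it is judged:
By the outcome, as a careful person would: the job done as asked, in the order asked, and still so for the second after the job is handed in, with the robot touching nothing.
It also fails if it takes over 54 s, if anything falls off the work surface, if the arm or the gripper's body presses on something with over 40 N, if the wrist force passes 120 N, or if a joint passes its speed limit or range.

### The arm

A 6-joint arm with a two-finger parallel gripper is mounted at the origin on the work surface. World frame = base frame: x ahead of the robot, y to its left, z up, the work surface at z = 0. Lengths are in m, angles in rad, forces in N, time in s.
With the tool pointing down it reaches from about 0.35 to 0.775 m from the base axis. Payload 5.5 kg.
Tool frame: the origin (TCP) lies between the finger pads; the fingertips stand 11 mm ahead of it and the grasp point (between the pads) lies 8 mm behind it (tips_ahead is the distance from the TCP to the fingertips, in m); z points along the fingers, y is the line along which they close (so a half turn about z gives the same grasp; the last joint's range is limited). The gripper opens to 85 mm and grips with 20 to 120 N. Pads are 22 mm wide; open, the fingers measure 114 mm over their backs; the gripper's body (76 mm by 85 mm) begins 54 mm behind the grasp point. The pads swing forward as they close: fully open they stand 13 mm farther back than shut.
Start: joints at [-1.314, 0.313, 0.046, 1.304, 0, 1.431], TCP at [0.222, -0.53, 0.242] pointing down, gripper open.
Joint ranges: [-2.76, 2.76], [-0.86, 1.69], [-1.03, 1.26], [-2.2, 2.34], [-1.47, 1.5], [-3.14, 3.14]. Speed limits (rad/s): [2.57, 2.57, 3.14, 3.14, 3.14, 3.14].

### API

Orientations are given as a unit quaternion [w, x, y, z].
In Python, from workcell import * gives the robot as it stands. The module is installed in compiled form; this text tells all that it offers.
- The arm moves only by the tool jog_arm, never from a script. Its argument "moves" is a list of rows, each an object with "fingers": the closure, from 0 (fully open) to 1 (shut); "slide": the shift along the tool's x, y, z in mm, a list of three; "angular": the turn, a rotation vector about the tool's x, y, z in degrees, a list of three. A call has 1 to 10 rows; each row is the pose to reach, as a shift and turn from the pose commanded when the call began, along the tool's axes at that moment; what a row does not reach only later rows make up. A row lasts 1/12 s, in which the tool goes at most 41.7 mm and 7.16 degrees, less where a joint would pass 70% of its speed; a pose out of reach is approached as far as the arm can. A call with a gripper value outside its range is refused whole. The fingers move at their own pace and stop on an object; "squeeze" is the grip in N (left out, the last holds). Time passes only in rows, so rows that repeat a pose let the fingers close. It gives the time, the measured TCP pose, the force, the opening and the grip force at its end, in the units of the state.
- get_state(): the state, without advancing time (a new reading comes with each control period).
- read_camera(name): name is "side" or "top"; returns a dict with "color" (480x640x3 uint8, red, green, blue), "fovy" (degrees; the focal length in pixels is half the picture's height over the tangent of half this angle, whatever the lens; pixels are square), "cx", "cy" (the principal point, pixels), "world_from_camera" (4x4, takes a point from camera to world coordinates). Camera axes: x right, y down, z forward; pixel columns grow to the right and rows downward; lengths in m; the calibration is good to about 2 mm. A picture is of the moment at which its call begins. There is no depth.
- hand_in(): hands the job in; it is judged then, once.
Trained networks look in a picture, given as the dict that the camera call returned (one of the last four; its "shot" number tells which), for a name from the list of things; names that differ only in an ending like _2 or _b are one class to them, and where a whole thing is asked for, a point or a joint stands for the part that bears it (a point fixed in the world has none). Each returns a list of dicts, best first, with "p" (0 to 1); they miss things now and then, are a little off and sometimes report something else, mostly with a low value. They report only what shows in the picture. A call takes as long as a camera call. They do not tell look-alikes from the thing itself.
- look_for(target, picture): "point" ([column, row] in pixels, amid what is visible of it).
- tip_of(target, picture): "point" ([column, row] in pixels: a listed point, or the origin of a listed thing).
The state is a dict: "clock": time; "joint_pos": joint angles; "qvel": joint speeds; "tau": joint torques, N m; "tcp_pos": TCP position; "orientation": TCP orientation; "wrist_force": force on the tool from outside, world axes, zero at the start; "ft_torque": the same for the moment, N m; "finger_gap": finger opening in m; "grip_force": force on a finger pad.
Only numpy, scipy, OpenCV 4.12 (cv2) and the standard library are available. Lean on these libraries where they do the work, as an engineer would, in place of code of your own. Each camera call takes 0.05 s, during which the arm holds its last target. There are 200 camera calls.

## Working session

There is one attempt and no reset: what is moved stays moved. The work goes in short steps, Python scripts to look and compute and a tool call to move; the robot and the scene stay as the last step left them, time stands still between calls to the robot, and variables do not carry over. Pictures are saved under pics/ and viewed, at most 10 in all, crops included, and the job is handed in when it is done.

Besides the shell and the picture viewer there is one more tool, called after "Call:" as a command line: name --argument value ..., lists and objects as JSON in quotes. jog_arm: Moves the arm, as the interface text tells. Its arguments: {"type":"object","properties":{"moves":{"type":"array","items":{"type":"object","properties":{"fingers":{"type":"number"},"slide":{"type":"array","items":{"type":"number"}},"angular":{"type":"array","items":{"type":"number"}}}}},"squeeze":{"type":"number"}},"required":["moves"]}

```bash
mkdir -p pics; cat > h.py <<'E'
from workcell import *
import numpy as np, cv2
from scipy.spatial.transform import Rotation as R
def ray(pic,px):
    f=240/np.tan(np.radians(pic["fovy"])/2)
    T=np.array(pic["world_from_camera"])
    d=T[:3,:3]@np.array([(px[0]-pic["cx"])/f,(px[1]-pic["cy"])/f,1])
    return T[:3,3],d/np.linalg.norm(d)
def at_z(pic,px,z):
    o,d=ray(pic,px); return o+d*(z-o[2])/d[2]
def tri(pa,a,pb,b):
    o1,d1=ray(pa,a);o2,d2=ray(pb,b)
    s=np.linalg.lstsq(np.c_[d1,-d2],o2-o1,rcond=None)[0]
    p,q=o1+d1*s[0],o2+d2*s[1]
    return (p+q)/2,np.linalg.norm(p-q)
E
python3 - <<'E'
from h import *
np.set_printoptions(precision=4,suppress=True)
s=read_camera("side");t=read_camera("top")
cv2.imwrite("pics/side.png",s["color"][:,:,::-1]);cv2.imwrite("pics/top.png",t["color"][:,:,::-1])
for n in ["switch_grip","switch_pointer","station_left","station_right","station","lever_grip","lever_hinge","isolator"]:
    for nm,p in (("s",s),("t",t)):
        print(n,nm,[(np.round(r["point"],1).tolist(),round(r["p"],2)) for r in tip_of(n,p)[:3]])
print(get_state()); print(t["world_from_camera"],s["world_from_camera"])
E
```

```text
switch_grip s [([275.4, 288.7], 0.64)]
switch_grip t [([237.9, 267.4], 0.93)]
switch_pointer s [([266.8, 294.5], 0.76), ([277.1, 327.9], 0.48)]
switch_pointer t [([222.6, 273.1], 0.78)]
station_left s [([244.0, 318.1], 0.82)]
station_left t [([208.7, 266.1], 0.86)]
station_right s [([303.9, 282.3], 0.59), ([243.9, 316.6], 0.48)]
station_right t []
station s [([277.4, 326.7], 0.89)]
station t [([246.2, 275.5], 0.93)]
lever_grip s [([414.2, 217.2], 0.81), ([335.0, 182.4], 0.76)]
lever_grip t [([406.8, 302.0], 0.95), ([413.0, 190.7], 0.93)]
lever_hinge s [([378.2, 242.6], 0.88), ([315.1, 210.8], 0.86)]
lever_hinge t [([389.5, 273.3], 0.93), ([389.2, 176.7], 0.87)]
isolator s [([311.9, 219.0], 0.88), ([384.0, 252.8], 0.56), ([325.2, 286.2], 0.27)]
isolator t [([393.0, 276.7], 0.72), ([388.5, 183.2], 0.72)]
{'clock': 0.9, 'joint_pos': array([-1.3136,  0.3132,  0.0461,  1.3036, -0.    ,  1.4312]), 'qvel': array([-0.0006, -0.    ,  0.0012,  0.0008,  0.0014,  0.0015]), 'tau': array([ -0.0005, -48.0446,  29.8815,   0.0001,  -0.0003,   0.    ]), 'tcp_pos': array([ 0.2222, -0.5304,  0.2423]), 'orientation': array([ 0.0001,  0.9804,  0.1971, -0.    ]), 'wrist_force': array([0.1278, 0.2455, 0.4041]), 'ft_torque': array([ 0.0006, -0.0288,  0.0245]), 'grip_force': 0.0, 'finger_gap': 0.08547820472915336}
[[-0.0705 -0.9767  0.2027  0.3606]
 [-0.9975  0.0684 -0.0171  0.0054]
 [ 0.0029 -0.2034 -0.9791  1.2323]
 [ 0.      0.      0.      1.    ]] [[-0.7773 -0.343   0.5275 -0.098 ]
 [-0.6289  0.4481 -0.6354  0.8173]
 [-0.0184 -0.8256 -0.564   0.856 ]
 [ 0.      0.      0.      1.    ]]
```

View pics/side.png

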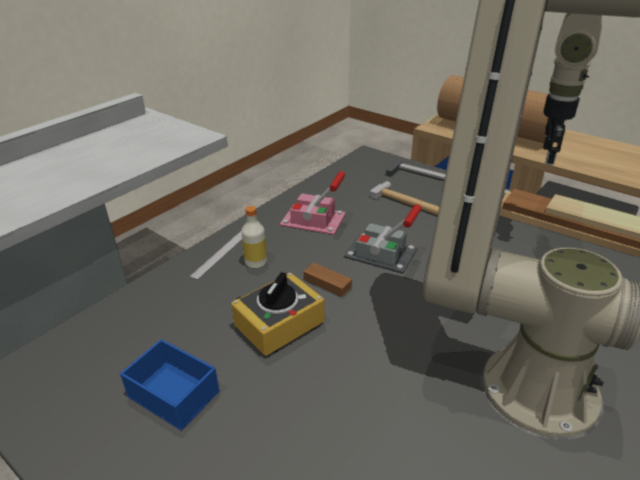

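View pics/top.png

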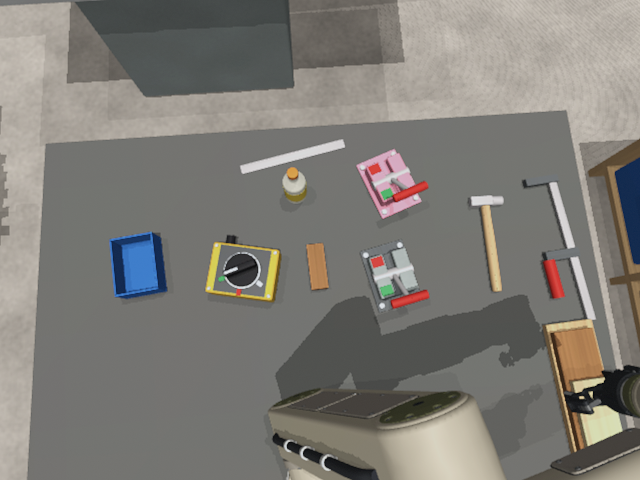

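The top view shows the station at (242,270), the grey isolator at (392,272) with its handle at (410,299), and the pink look-alike at (390,183). The grey one is meant, because the description excludes the pink one. I'll confirm in a crop and work out positions.

```bash
python3 - <<'E'
from h import *
np.set_printoptions(precision=4,suppress=True)
s=read_camera("side");t=read_camera("top")
c=t["color"][225:325,195:445,::-1]
cv2.imwrite("pics/crop.png",cv2.resize(c,None,fx=3.2,fy=3.2,interpolation=cv2.INTER_CUBIC))
print("grip",at_z(t,(237.9,267.4),.113),tri(t,(237.9,267.4),s,(275.4,288.7)))
print("ptr",at_z(t,(222.6,273.1),.130),tri(t,(222.6,273.1),s,(266.8,294.5)))
print("left",at_z(t,(208.7,266.1),.08),tri(t,(208.7,266.1),s,(244,318.1)))
print("st",at_z(t,(246.2,275.5),0),tri(t,(246.2,275.5),s,(277.4,326.7)))
print("lgrip",tri(t,(406.8,302),s,(414.2,217.2)))
print("hinge",at_z(t,(389.5,273.3),.045),tri(t,(389.5,273.3),s,(378.2,242.6)))
# yellow station mask -> rectangle on top plane; red handle axis
h=cv2.cvtColor(t["color"],cv2.COLOR_RGB2HSV)
def big(m):
    c=max(cv2.findContours(m.astype(np.uint8),cv2.RETR_EXTERNAL,cv2.CHAIN_APPROX_NONE)[0],key=cv2.contourArea); return c[:,0].astype(float)
m=(h[...,0]>18)&(h[...,0]<32)&(h[...,1]>150)&(h[...,2]>80); m[:, :195]=0;m[:,290:]=0;m[:225]=0;m[320:]=0
q=np.array([at_z(t,p,.08)[:2] for p in big(m)])
print("yellow rect",cv2.minAreaRect((q*1000).astype(np.float32)),cv2.boxPoints(cv2.minAreaRect((q*1000).astype(np.float32))))
m=((h[...,0]<6)|(h[...,0]>174))&(h[...,1]>150)&(h[...,2]>60); m[:285]=0;m[315:]=0;m[:,385:435]&=True;m[:,:385]=0;m[:,435:]=0
q=np.array([at_z(t,p,.145)[:2] for p in big(m)])
print("red rect",cv2.minAreaRect((q*1000).astype(np.float32)))
# steel foot plate? black bar
m=(h[...,2]<45); m[:238]=0;m[295:]=0;m[:,:215]=0;m[:,265:]=0
E
```

```text
grip [0.5362 0.1957 0.113 ] (array([0.5343, 0.1941, 0.1164]), np.float64(0.00331353435759578))
ptr [0.5224 0.2298 0.13  ] (array([0.5226, 0.23  , 0.1298]), np.float64(0.0004688019209559167))
left [0.5498 0.2743 0.08  ] (array([0.5509, 0.2752, 0.0791]), np.float64(0.0020900861868257555))
st [0.5305 0.1935 0.    ] (array([0.532 , 0.1943, 0.0028]), np.float64(0.004354354245480329))
lgrip (array([ 0.4203, -0.2012,  0.1462]), np.float64(0.0039478218989835836))
hinge [ 0.5041 -0.1827  0.045 ] (array([ 0.5056, -0.1826,  0.0416]), np.float64(0.0025949290887856205))
yellow rect ((531.8991088867188, 187.474365234375), (173.34828186035156, 132.3050079345703), 78.35382843017578) [[449.6118 115.9386]
 [579.1931  89.2306]
 [614.1864 259.0101]
 [484.6052 285.7181]]
red rect ((429.3568420410156, -207.42918395996094), (20.345195770263672, 90.5126953125), 12.36781120300293)
```

View pics/crop.png

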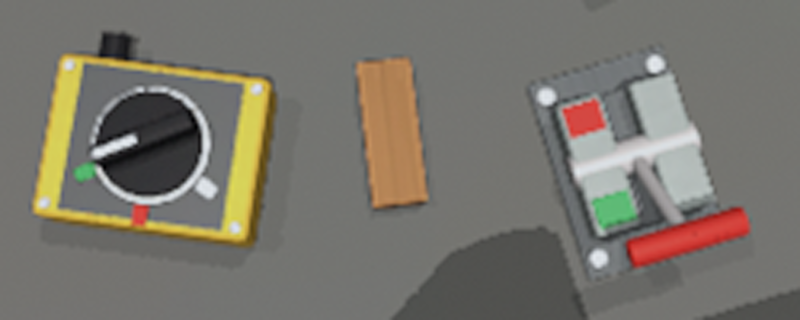

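The crop shows the grey isolator, with its red mark far and green mark near, at (640,150). Its handle is on the green (on) side at (690,237). The station pointer is on the green mark at (85,170). The positions agree with the given sizes: the bar is at 108.4°, the station yaw is about -11.6° and the switch is at about (0.534, 0.194). I'll move over the switch.

Call:
jog_arm --moves '[{"slide": [567, -548, 0], "angular": [0, 0, -86], "fingers": 0.3}, {"slide": [567, -548, 0], "angular": [0, 0, -86], "fingers": 0.3}, {"slide": [567, -548, 0], "angular": [0, 0, -86], "fingers": 0.3}, {"slide": [567, -548, 0], "angular": [0, 0, -86], "fingers": 0.3}, {"slide": [567, -548, 0], "angular": [0, 0, -86], "fingers": 0.3}, {"slide": [567, -548, 0], "angular": [0, 0, -86], "fingers": 0.3}, {"slide": [567, -548, 0], "angular": [0, 0, -86], "fingers": 0.3}, {"slide": [567, -548, 0], "angular": [0, 0, -86], "fingers": 0.3}, {"slide": [567, -548, 0], "angular": [0, 0, -86], "fingers": 0.3}, {"slide": [567, -548, 0], "angular": [0, 0, -86], "fingers": 0.3}]'

```text
clock: 1.83
tcp_pos: [0.387, -0.1456, 0.2427]
orientation: [0.001, 0.678, 0.735, 0.0]
wrist_force: [1.8, -0.3, -0.5]
finger_gap: 0.0601
grip_force: 0.0
```

```bash
cat >> h.py <<'E'
def to(xyz,xdeg):
    "slide/angular to TCP xyz, pointing down, tool x at xdeg"
    s=get_state();q=np.array(s["orientation"]);r=R.from_quat(q[[1,2,3,0]])
    g=R.from_matrix(np.c_[[np.cos(np.radians(xdeg)),np.sin(np.radians(xdeg)),0],[np.sin(np.radians(xdeg)),-np.cos(np.radians(xdeg)),0],[0,0,-1]])
    print("t",s["clock"],"tcp",s["tcp_pos"],"slide",1000*r.inv().apply(np.array(xyz)-s["tcp_pos"]),"ang",np.degrees((r.inv()*g).as_rotvec()),"F",s["wrist_force"],"T",s["ft_torque"],"gap",s["finger_gap"])
np.set_printoptions(precision=4,suppress=True)
E
python3 -c "
from h import *
to((.5345,.194,.22),108.4)"
```

```text
t 1.8333 tcp [ 0.387  -0.1456  0.2427] slide [326.4935 174.7188  22.5895] ang [  0.0491   0.0478 -13.7215] F [ 1.7676 -0.317  -0.464 ] T [-0.0299 -0.0866  0.0163] gap 0.0600518660595625
```

Call:
jog_arm --moves '[{"slide": [315, 166, 22], "angular": [0, 0, -13]}, {"slide": [315, 166, 22], "angular": [0, 0, -13]}, {"slide": [315, 166, 22], "angular": [0, 0, -13]}, {"slide": [315, 166, 22], "angular": [0, 0, -13]}, {"slide": [315, 166, 22], "angular": [0, 0, -13]}, {"slide": [315, 166, 22], "angular": [0, 0, -13]}, {"slide": [315, 166, 22], "angular": [0, 0, -13]}, {"slide": [315, 166, 22], "angular": [0, 0, -13]}, {"slide": [315, 166, 22], "angular": [0, 0, -13]}, {"slide": [315, 166, 22], "angular": [0, 0, -13]}]'

```text
schema error: expected keys fingers, slide, angular
```

```bash
python3 -c "
from h import *
to((.5345,.194,.17),108.4)
s=read_camera('side');t=read_camera('top')
for n,z in (('switch_pointer',.13),('station_left',.08),('station_right',.08),('switch_grip',.113)):
  for p in (s,t):
    for r in tip_of(n,p)[:2]: print(n,p is t,r['p'],at_z(p,r['point'],z))
cs=s['color'][200:380,170:410,::-1]; ct=t['color'][200:380,130:370,::-1]
cv2.imwrite('pics/a.png',cv2.resize(np.hstack([cs,ct]),None,fx=1.66,fy=1.66))
"
```

```text
t 1.8333 tcp [ 0.387  -0.1456  0.2427] slide [326.5297 174.6714  72.5895] ang [  0.0491   0.0478 -13.7215] F [ 1.7676 -0.317  -0.464 ] T [-0.0299 -0.0866  0.0163] gap 0.0600518660595625
switch_pointer False 0.64 [0.5372 0.2166 0.13  ]
switch_pointer True 0.56 [0.5258 0.2347 0.13  ]
station_left False 0.64 [0.5519 0.2737 0.08  ]
station_left True 0.78 [0.5575 0.2784 0.08  ]
station_right False 0.86 [0.5227 0.1084 0.08  ]
station_right False 0.6 [0.5091 0.4973 0.08  ]
station_right True 0.69 [0.513  0.1105 0.08  ]
switch_grip False 0.87 [0.535  0.1893 0.113 ]
switch_grip True 0.76 [0.5364 0.1847 0.113 ]
```

View pics/a.png

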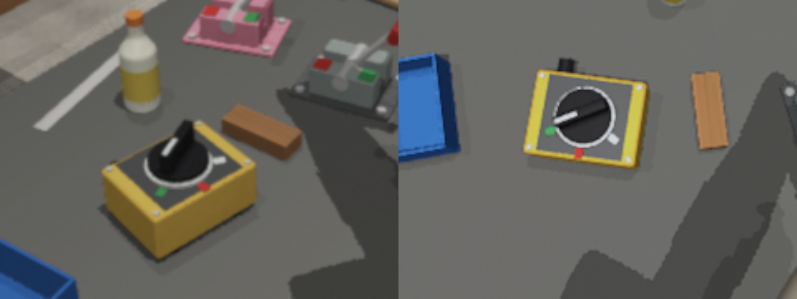

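The picture shows the station, untouched, with its pointer at green. My move was refused because every row needs the fingers key. I'll redo it and refine the centre from the ring, at top-view pixel (242,270.5).

Call:
jog_arm --moves '[{"slide": [315, 166, 22], "angular": [0, 0, -13], "fingers": 0.3}, {"slide": [315, 166, 22], "angular": [0, 0, -13], "fingers": 0.3}, {"slide": [315, 166, 22], "angular": [0, 0, -13], "fingers": 0.3}, {"slide": [315, 166, 22], "angular": [0, 0, -13], "fingers": 0.3}, {"slide": [315, 166, 22], "angular": [0, 0, -13], "fingers": 0.3}, {"slide": [315, 166, 22], "angular": [0, 0, -13], "fingers": 0.3}, {"slide": [315, 166, 22], "angular": [0, 0, -13], "fingers": 0.3}, {"slide": [315, 166, 22], "angular": [0, 0, -13], "fingers": 0.3}, {"slide": [315, 166, 22], "angular": [0, 0, -13], "fingers": 0.3}, {"slide": [315, 166, 22], "angular": [0, 0, -13], "fingers": 0.3}]'

```text
clock: 3.17
tcp_pos: [0.5301, 0.1819, 0.2191]
orientation: [-0.0, 0.591, 0.806, 0.0]
wrist_force: [0.1, 0.5, 1.2]
finger_gap: 0.0595
grip_force: 0.0
```

```bash
python3 -c "
from h import *
to((.533,.192,.17),108.4)
t=read_camera('top')
pc=cv2.imread('pics/top.png');h=cv2.cvtColor(pc,cv2.COLOR_BGR2HSV)
m=((h[...,1]<40)&(h[...,2]>150)).astype(np.uint8);k=np.zeros_like(m);cv2.circle(k,(242,270),21,1,-1);m&=k
y,x=np.nonzero(m);r=np.hypot(x-242,y-270.5);o=r>15
w=np.array([at_z(t,p,.081)[:2] for p in zip(x[o],y[o])])
print(o.sum(),cv2.fitEllipse((w*1000).astype(np.float32)))
# mounting of station screw corners: yellow strips outline from inner: use crop corners of top face
P=np.array([[70,58],[270,80],[250,242],[38,212]])/3.2+[195,225]
c=np.array([at_z(t,p,.08)[:2] for p in P]);print(c,c.mean(0))
P=np.array([[68,65],[257,90],[235,228],[43,203]])/3.2+[195,225]
c=np.array([at_z(t,p,.081)[:2] for p in P]);print(c,c.mean(0))
"
```

```text
t 3.1667 tcp [0.5301 0.1819 0.2191] slide [ 8.7049  5.7736 49.1138] ang [ 0.0231 -0.0554 -0.9151] F [0.147  0.5472 1.2348] T [-0.0097 -0.0568 -0.0298] gap 0.05953383100132557
228 ((534.5458374023438, 191.48997497558594), (87.57749938964844, 91.70673370361328), 122.42948150634766)
[[0.6073 0.2524]
 [0.5785 0.0951]
 [0.4524 0.1171]
 [0.487  0.2801]] [0.5313 0.1862]
[[0.6015 0.2539]
 [0.571  0.1057]
 [0.4639 0.1281]
 [0.4936 0.2759]] [0.5325 0.1909]
```

Call:
jog_arm --moves '[{"slide": [8, 7, 40], "angular": [0, 0, -1], "fingers": 0.3}, {"slide": [8, 7, 75], "angular": [0, 0, -1], "fingers": 0.3}, {"slide": [8, 7, 95], "angular": [0, 0, -1], "fingers": 0.3}, {"slide": [8, 7, 104], "angular": [0, 0, -1], "fingers": 0.3}, {"slide": [8, 7, 104], "angular": [0, 0, -1], "fingers": 0.3}, {"slide": [8, 7, 104], "angular": [0, 0, -1], "fingers": 0.3}]'

```text
clock: 3.72
tcp_pos: [0.5329, 0.1876, 0.117]
orientation: [0.0, 0.586, 0.81, -0.0]
wrist_force: [-0.2, 0.2, 1.0]
finger_gap: 0.06
grip_force: 0.0
```

```bash
python3 -c "
from h import *
to((.534,.192,.107),108.4)
s=read_camera('side');t=read_camera('top')
cs=s['color'][200:380,170:410,::-1]; ct=t['color'][200:380,130:370,::-1]
cv2.imwrite('pics/b.png',cv2.resize(np.hstack([cs,ct]),None,fx=1.66,fy=1.66))
"
```

```text
t 3.7167 tcp [0.5329 0.1876 0.117 ] slide [3.8144 2.4174 9.9588] ang [ 0.0036  0.0155 -0.1632] F [-0.1862  0.2423  0.9556] T [ 0.0113 -0.0394  0.0515] gap 0.05996677718437067
```

View pics/b.png

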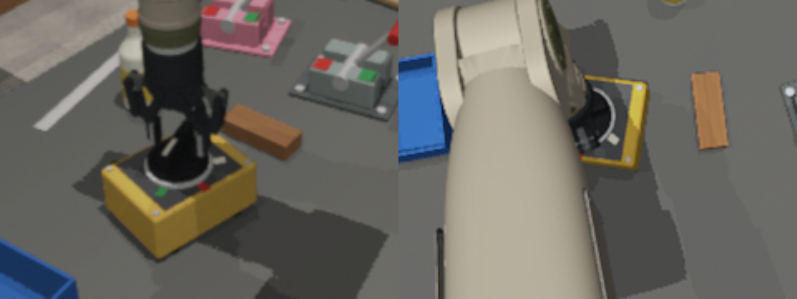

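The side view shows the fingers straddling the bar. I'll centre the last few millimetres and close.

Call:
jog_arm --moves '[{"slide": [4, 2.5, 4], "angular": [0, 0, 0], "fingers": 0.3}, {"slide": [4, 2.5, 4], "angular": [0, 0, 0], "fingers": 0.3}, {"slide": [4, 2.5, 4], "angular": [0, 0, 0], "fingers": 1}, {"slide": [4, 2.5, 4], "angular": [0, 0, 0], "fingers": 1}, {"slide": [4, 2.5, 4], "angular": [0, 0, 0], "fingers": 1}, {"slide": [4, 2.5, 4], "angular": [0, 0, 0], "fingers": 1}, {"slide": [4, 2.5, 4], "angular": [0, 0, 0], "fingers": 1}, {"slide": [4, 2.5, 4], "angular": [0, 0, 0], "fingers": 1}]' --squeeze 80

```text
clock: 4.48
tcp_pos: [0.5334, 0.1934, 0.1126]
orientation: [-0.0, 0.585, 0.811, -0.0]
wrist_force: [-3.0, -0.9, 5.1]
finger_gap: 0.0146
grip_force: 78.5
```

```bash
python3 -c "
from h import *
to((.534,.192,.107),108.4)"
```

```text
t 4.4833 tcp [0.5334 0.1934 0.1126] slide [-1.5442  0.1293  5.5994] ang [-0.0142  0.0073 -0.0403] F [-3.05   -0.9317  5.0934] T [-0.0427  0.4642  0.0497] gap 0.014617059085146775
```

Call:
jog_arm --moves '[{"slide": [0, 0, 1], "angular": [0, 0, 0], "fingers": 1}, {"slide": [0, 0, 2], "angular": [0, 0, 0], "fingers": 1}, {"slide": [0, 0, 2], "angular": [0, 0, 0], "fingers": 1}]'

```text
clock: 4.73
tcp_pos: [0.5334, 0.1935, 0.1125]
orientation: [0.0, 0.585, 0.811, 0.0]
wrist_force: [-7.2, -1.2, 17.2]
finger_gap: 0.0145
grip_force: 80.5
```

Call:
jog_arm --moves '[{"slide": [0, -1, 1.5], "angular": [0, 0, 0], "fingers": 1}, {"slide": [0, -1, 2.5], "angular": [0, 0, 0], "fingers": 1}, {"slide": [0, -1, 2.5], "angular": [0, 0, 0], "fingers": 1}]'

```text
clock: 4.98
tcp_pos: [0.5334, 0.1935, 0.1124]
orientation: [0.002, 0.585, 0.811, 0.002]
wrist_force: [-9.1, -2.4, 29.2]
finger_gap: 0.0147
grip_force: 82.3
```

Call:
jog_arm --moves '[{"slide": [0, -1, 0.5], "angular": [0, 0, -4], "fingers": 1}, {"slide": [0, -1, 0.5], "angular": [0, 0, -8], "fingers": 1}, {"slide": [0, -1, 0.5], "angular": [0, 0, -12], "fingers": 1}, {"slide": [0, -1, 0.5], "angular": [0, 0, -16], "fingers": 1}, {"slide": [0, -1, 0.5], "angular": [0, 0, -20], "fingers": 1}]'

```text
clock: 5.4
tcp_pos: [0.5326, 0.193, 0.1124]
orientation: [0.002, 0.435, 0.901, 0.001]
wrist_force: [-11.5, -3.7, 33.2]
finger_gap: 0.0148
grip_force: 83.2
```

```bash
python3 -c "
from h import *
to((.534,.192,.107),168.4)
s=read_camera('side');
cs=s['color'][240:360,210:350,::-1]
cv2.imwrite('pics/c.png',cv2.resize(cs,None,fx=4,fy=4))
for n in ('station_left','station_right'):
    for r in tip_of(n,s)[:2]: print(n,r['p'],at_z(s,r['point'],.08))
"
```

```text
t 5.4 tcp [0.5326 0.193  0.1124] slide [-1.6707  0.4484  5.3802] ang [  0.1795   0.2102 -39.9183] F [-11.452   -3.7028  33.2162] T [-0.6031  2.3906 -0.5807] gap 0.014750172939675624
station_left 0.81 [0.5613 0.268  0.08  ]
station_right 0.68 [0.5224 0.1077 0.08  ]
```

View pics/c.png

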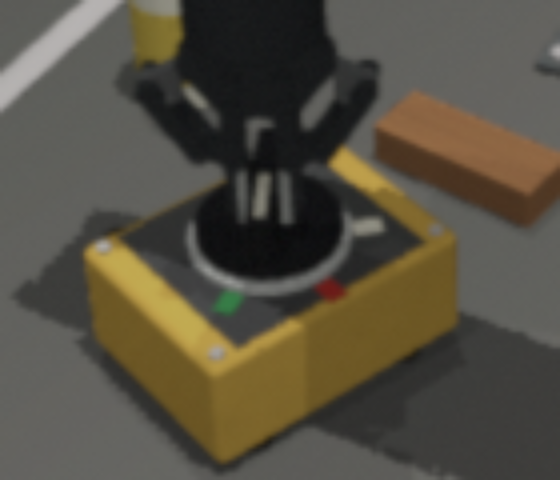

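The station hasn't turned, and the bar has moved 20° from its start. I'll continue to the off detent.

Call:
jog_arm --moves '[{"slide": [0.6, -0.8, 0], "angular": [0, 0, -4], "fingers": 1}, {"slide": [0.6, -0.8, 0], "angular": [0, 0, -9], "fingers": 1}, {"slide": [0.6, -0.8, 0], "angular": [0, 0, -14], "fingers": 1}, {"slide": [0.6, -0.8, 0], "angular": [0, 0, -19], "fingers": 1}, {"slide": [0.6, -0.8, 0], "angular": [0, 0, -24], "fingers": 1}, {"slide": [0.6, -0.8, 0], "angular": [0, 0, -29], "fingers": 1}, {"slide": [0.6, -0.8, 0], "angular": [0, 0, -34], "fingers": 1}, {"slide": [0.6, -0.8, 0], "angular": [0, 0, -39], "fingers": 1}, {"slide": [0.6, -0.8, 0], "angular": [0, 0, -39], "fingers": 1}, {"slide": [0.6, -0.8, 0], "angular": [0, 0, -39], "fingers": 1}]'

```text
clock: 6.38
tcp_pos: [0.5315, 0.1915, 0.1123]
orientation: [0.002, 0.11, 0.994, -0.001]
wrist_force: [-10.5, -7.1, 33.0]
finger_gap: 0.0145
grip_force: 82.9
```

```bash
python3 -c "
from h import *
to((.534,.192,.107),168.4)
s=read_camera('side');
cs=s['color'][240:360,210:350,::-1]
cv2.imwrite('pics/d.png',cv2.resize(cs,None,fx=4,fy=4))
"
```

```text
t 6.3833 tcp [0.5315 0.1915 0.1123] slide [-2.3054  1.0112  5.3581] ang [-0.0801  0.2821 -1.0722] F [-10.5044  -7.1036  33.0291] T [-1.5395  2.3615  0.0275] gap 0.014525335258106228
```

View pics/d.png

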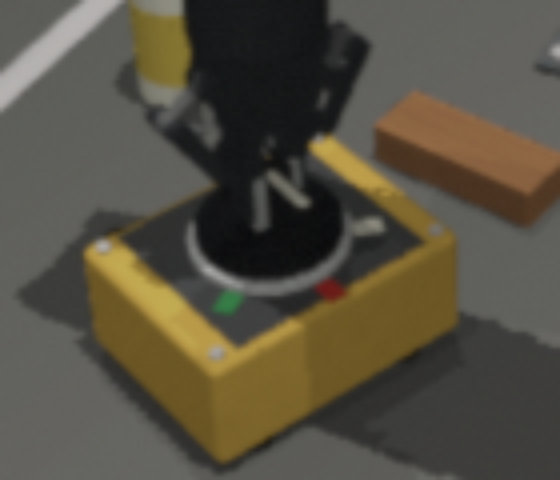

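The pointer is at the red mark, the torque is about 0 and the station hasn't moved. I'll ease the pressure, open and lift.

Call:
jog_arm --moves '[{"slide": [0, 0, -3], "angular": [0, 0, 0], "fingers": 1}, {"slide": [0, 0, -4], "angular": [0, 0, 0], "fingers": 1}, {"slide": [0, 0, -4], "angular": [0, 0, 0], "fingers": 0.3}, {"slide": [0, 0, -4], "angular": [0, 0, 0], "fingers": 0.3}, {"slide": [0, 0, -4], "angular": [0, 0, 0], "fingers": 0.3}, {"slide": [0, 0, -4], "angular": [0, 0, 0], "fingers": 0.3}, {"slide": [0, 0, -30], "angular": [0, 0, 0], "fingers": 0.3}, {"slide": [0, 0, -70], "angular": [0, 0, 0], "fingers": 0.3}, {"slide": [0, 0, -110], "angular": [0, 0, 0], "fingers": 0.3}, {"slide": [0, 0, -110], "angular": [0, 0, 0], "fingers": 0.3}]'

```text
clock: 7.27
tcp_pos: [0.5344, 0.1939, 0.225]
orientation: [0.006, 0.11, 0.994, 0.002]
wrist_force: [1.4, 0.3, 0.3]
finger_gap: 0.0601
grip_force: 0.0
```

Call:
jog_arm --moves '[{"slide": [70, -438, 0], "angular": [0, 0, -25], "fingers": 1}, {"slide": [70, -438, 0], "angular": [0, 0, -25], "fingers": 1}, {"slide": [70, -438, 0], "angular": [0, 0, -25], "fingers": 1}, {"slide": [70, -438, 0], "angular": [0, 0, -25], "fingers": 1}, {"slide": [70, -438, 0], "angular": [0, 0, -25], "fingers": 1}, {"slide": [70, -438, 0], "angular": [0, 0, -25], "fingers": 1}, {"slide": [70, -438, 0], "angular": [0, 0, -25], "fingers": 1}, {"slide": [70, -438, 0], "angular": [0, 0, -25], "fingers": 1}, {"slide": [70, -438, 0], "angular": [0, 0, -25], "fingers": 1}, {"slide": [70, -438, 0], "angular": [0, 0, -25], "fingers": 1}]'

```text
clock: 8.1
tcp_pos: [0.3785, -0.1885, 0.2172]
orientation: [0.0, -0.108, 0.994, -0.0]
wrist_force: [0.3, -0.2, 0.8]
finger_gap: -0.0003
grip_force: 0.0
```

Call:
jog_arm --moves '[{"slide": [0, 0, 0], "angular": [0, 0, 0], "fingers": 1}, {"slide": [0, 0, 0], "angular": [0, 0, 0], "fingers": 1}]'

```text
clock: 8.27
tcp_pos: [0.3787, -0.1892, 0.2171]
orientation: [0.0, -0.105, 0.995, 0.0]
wrist_force: [-0.4, -0.0, 0.6]
finger_gap: 0.0002
grip_force: 0.0
```

```bash
python3 -c "
from h import *
to((.370,-.218,.14),192.4)
s=read_camera('side')
cs=s['color'][120:300,240:480,::-1]
c2=s['color'][240:360,210:350,::-1]
cv2.imwrite('pics/e.png',np.hstack([cv2.resize(cs,(480,360)),cv2.resize(c2,(320,360))]))
"
```

```text
t 8.2667 tcp [ 0.3787 -0.1892  0.2171] slide [ 14.5091 -26.4195  77.0759] ang [ 0.009   0.013  -0.3876] F [-0.411  -0.04    0.5623] T [ 0.0355 -0.0091 -0.013 ] gap 0.00019481044394774086
```

View pics/e.png

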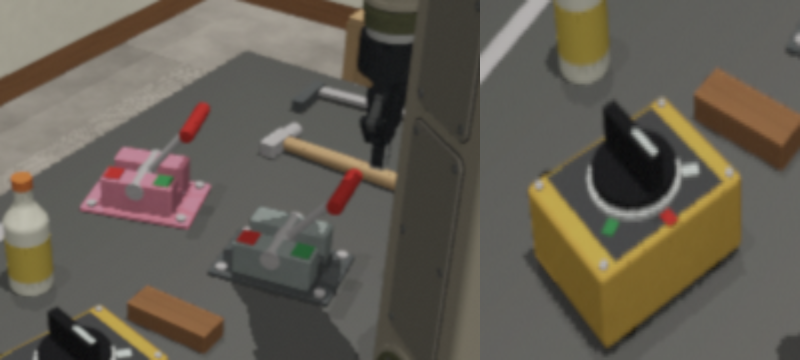

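The switch pointer is on the red mark and the station is in place. The grey lever is still on, with its handle at (345,190) in the crop. I'll lower behind the handle and push.

Call:
jog_arm --moves '[{"slide": [14, -22, 0], "angular": [0, 0, 0], "fingers": 1}, {"slide": [14, -22, 40], "angular": [0, 0, 0], "fingers": 1}, {"slide": [14, -22, 77], "angular": [0, 0, 0], "fingers": 1}, {"slide": [14, -22, 77], "angular": [0, 0, 0], "fingers": 1}, {"slide": [0, -22, 77], "angular": [0, 0, 0], "fingers": 1}, {"slide": [-15, -22, 77], "angular": [0, 0, 0], "fingers": 1}, {"slide": [-30, -22, 77], "angular": [0, 0, 0], "fingers": 1}, {"slide": [-40, -22, 77], "angular": [0, 0, 0], "fingers": 1}, {"slide": [-50, -22, 77], "angular": [0, 0, 0], "fingers": 1}, {"slide": [-50, -22, 77], "angular": [0, 0, 0], "fingers": 1}]'

```text
clock: 9.15
tcp_pos: [0.4331, -0.1963, 0.1419]
orientation: [-0.002, -0.109, 0.994, -0.001]
wrist_force: [-8.2, -2.5, 2.4]
finger_gap: -0.0001
grip_force: 4.2
```

Call:
jog_arm --moves '[{"slide": [-12, 0, 0], "angular": [0, 0, 0], "fingers": 1}, {"slide": [-24, 0, 0], "angular": [0, 0, 0], "fingers": 1}, {"slide": [-36, 0, 0], "angular": [0, 0, 0], "fingers": 1}, {"slide": [-48, 0, 0], "angular": [0, 0, 0], "fingers": 1}, {"slide": [-60, 0, 0], "angular": [0, 0, 0], "fingers": 1}, {"slide": [-68, 0, 0], "angular": [0, 0, 0], "fingers": 1}, {"slide": [-68, 0, 0], "angular": [0, 0, 0], "fingers": 1}]'

```text
clock: 9.73
tcp_pos: [0.5017, -0.1823, 0.1408]
orientation: [0.001, -0.109, 0.994, -0.0]
wrist_force: [-0.6, -0.2, 0.1]
finger_gap: 0.0001
grip_force: 0.0
```

```bash
python3 -c "
from h import *
to((.44,-.2,.25),192.4)
s=read_camera('side')
for n,p in (('lever_grip',s),):
    for r in tip_of(n,p)[:3]: print(n,r['p'],r['point'])
"
```

```text
t 9.7333 tcp [ 0.5017 -0.1823  0.1408] slide [  63.8793   -3.9937 -109.3208] ang [-0.0388  0.0838  0.1163] F [-0.5864 -0.1946  0.1383] T [0.0531 0.0037 0.05  ] gap 6.027975360580053e-05
lever_grip 0.63 [362.0, 203.5]
lever_grip 0.51 [337.9, 179.8]
```

The force has dropped to zero, so the lever snapped over. I'll retreat up and back, then check.

Call:
jog_arm --moves '[{"slide": [20, 0, -10], "angular": [0, 0, 0], "fingers": 1}, {"slide": [50, 0, -30], "angular": [0, 0, 0], "fingers": 1}, {"slide": [75, 0, -60], "angular": [0, 0, 0], "fingers": 1}, {"slide": [85, 0, -100], "angular": [0, 0, 0], "fingers": 1}, {"slide": [85, 0, -120], "angular": [0, 0, 0], "fingers": 1}, {"slide": [85, 0, -120], "angular": [0, 0, 0], "fingers": 1}, {"slide": [85, 0, -120], "angular": [0, 0, 0], "fingers": 1}]'

```text
clock: 10.42
tcp_pos: [0.4164, -0.202, 0.2615]
orientation: [0.001, -0.107, 0.994, -0.001]
wrist_force: [-0.4, -0.2, -0.8]
finger_gap: -0.0
grip_force: 0.0
```

```bash
python3 -c "
from h import *
to((.44,-.2,.25),192.4)
s=read_camera('side')
cs=s['color'][120:360,190:510,::-1]
cv2.imwrite('pics/f.png',cv2.resize(cs,(800,600)))
"
```

```text
t 10.4167 tcp [ 0.4164 -0.202   0.2615] slide [-23.4544  -3.0565  11.5664] ang [-0.1247  0.1087 -0.0958] F [-0.4461 -0.1691 -0.8034] T [-0.0103  0.1132  0.0324] gap -4.1829801143173274e-05
```

View pics/f.png

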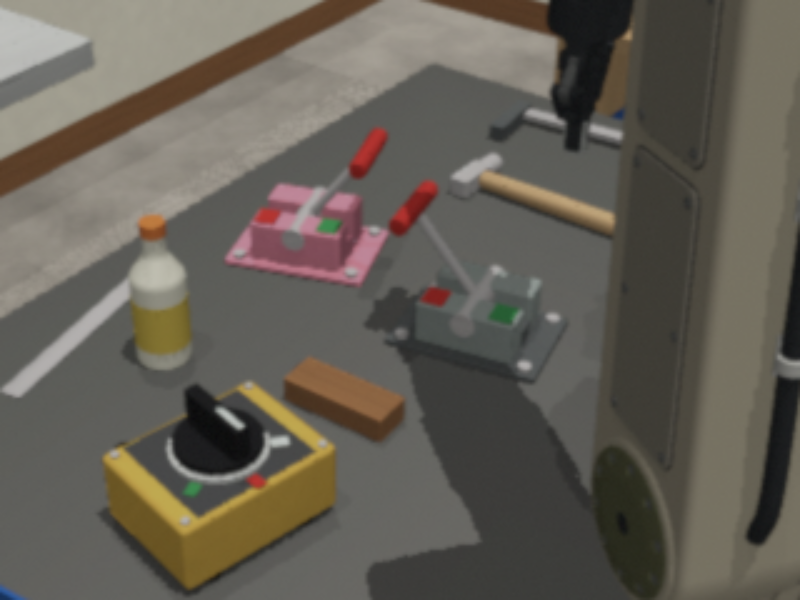

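The grey lever now leans over the red mark, with its handle at (415,208). The switch points at red, the bystanders haven't moved and the gripper is clear.

```bash
python3 -c "
from workcell import *
print(hand_in())"
```

```text
the job is handed in; nothing more can be done
None
```

The job is handed in at about 10.5 s: the rotary switch went to off first, then the grey isolator lever was thrown to off, with the station and bystanders unmoved in the final picture and pressing force readings peaking near 33 N.

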